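# Press the glued plug home in the birdhouse front

### The job

The red plug in the white birdhouse front has just had its glue: press it gently straight down with the fingertips until its head sits fully home on the board, keep it pressed there for three seconds while the glue grabs, then draw the hand back at least 10 cm. The blue, yellow and green plugs are not glued yet, so do not touch them; do not pull any plug up, and leave the two jars, the glue gun and the ruler where they lie.

Things in the scene. Friction and masses are not known exactly. Their poses are not given: they have to be found in the camera images.
- board: white wooden birdhouse front lying flat, fixed to the bench: 170 mm (its x) by 190 mm (its y), 18 mm thick, plus a 55 mm pointed gable on its +x edge; a 32 mm entrance hole through its middle. Origin: centre of the hole, at bench level; z up. The four plugs stand at its x = +/-30 mm, y = +/-35 mm, colours in any order.
- perch_top (a point): top of the bare wooden perch, 8 mm thick, that stands fixed and upright on the board at the board's x = -58 mm, y = 0; 61 mm above the bench.
- plug_red_top (a point): centre of the top face of the red plug (the one to press): a flat round head 26 mm across and 6 mm thick on a 10 mm wooden shank that goes straight down into the board. At the start the top stands 31 to 34 mm above the bench; fully home (head on the board) it is at 24 mm. z up.
- plug_red (a joint): how far the red plug is pressed in, m: 0 to 0.003 at the start, 0.010 = fully home, a solid stop; negative = pulled out. It slides vertically against a stiff friction of about 4 N and stays where it is left (no spring).
- plug_blue_top (a point): centre of the top face of the blue plug: a flat round head 26 mm across and 6 mm thick on a 10 mm wooden shank that goes straight down into the board. At the start the top stands 31 to 34 mm above the bench; fully home (head on the board) it is at 24 mm. z up.
- plug_blue (a joint): how far the blue plug is pressed in, m: 0 to 0.003 at the start, 0.010 = fully home, a solid stop; negative = pulled out. It slides vertically against a stiff friction of about 4 N and stays where it is left (no spring).
- plug_yellow_top (a point): centre of the top face of the yellow plug: a flat round head 26 mm across and 6 mm thick on a 10 mm wooden shank that goes straight down into the board. At the start the top stands 31 to 34 mm above the bench; fully home (head on the board) it is at 24 mm. z up.
- plug_yellow (a joint): how far the yellow plug is pressed in, m: 0 to 0.003 at the start, 0.010 = fully home, a solid stop; negative = pulled out. It slides vertically against a stiff friction of about 4 N and stays where it is left (no spring).
- plug_green_top (a point): centre of the top face of the green plug: a flat round head 26 mm across and 6 mm thick on a 10 mm wooden shank that goes straight down into the board. At the start the top stands 31 to 34 mm above the bench; fully home (head on the board) it is at 24 mm. z up.
- plug_green (a joint): how far the green plug is pressed in, m: 0 to 0.003 at the start, 0.010 = fully home, a solid stop; negative = pulled out. It slides vertically against a stiff friction of about 4 N and stays where it is left (no spring).
- brush_jar: glass jar, 72 mm across and 85 mm high, with four paint brushes standing in it up to 163 mm; loose. Origin: centre of the underside.
- lidded_jar: closed jar with a green lid, 66 mm across, 100 mm high; loose. Origin: centre of the underside.
- glue_gun: dark green glue gun lying on its side, about 210 mm long along its x (nozzle to +x), 36 mm high, handle reaching 110 mm to its -y, orange trigger; loose. Origin: under the barrel, at bench level.
- ruler: red ruler lying flat, 300 mm (its x) by 32 mm by 4 mm; loose. Origin: centre of the underside.

How it is judged:
On the way:
1. the fingers keep the red plug pressed home for 2 s (contact force between the fingers and plug_red above 0.5 N and value of joint plug_red above 0.0085 m), for 2 s.
At the end, for the whole second after the job is handed in: the red plug is pressed in to within 1.5 mm of fully home, the TCP is more than 100 mm from it, the other plugs are within 2 mm of their starts, the jars, glue gun and ruler within 12 mm of theirs (value of joint plug_red above 0.0085 m and distance between the grasp point and plug_red_top above 0.1 m and distance of each of plug_blue_top, plug_yellow_top, plug_green_top from where it was at the start of the episode below 0.002 m and distance of each of brush_jar, lidded_jar, glue_gun, ruler from where it was at the start of the episode below 0.012 m); the robot touches nothing.
It fails at once if the red plug is pressed harder than 40 N (contact force between anything else and plug_red above 40 N).
It fails at once if a plug is pulled up (value of joint any of plug_red, plug_blue, plug_yellow, plug_green below -0.003 m).
It fails at once if another plug is touched (over 0.5 N) or moved by more than 2 mm (contact force between anything else and plug_blue above 0.5 N or contact force between anything else and plug_yellow above 0.5 N or contact force between anything else and plug_green above 0.5 N or distance of any of plug_blue_top, plug_yellow_top, plug_green_top from where it was at the start of the episode above 0.002 m).
It fails at once if a jar, the glue gun or the ruler is shifted by more than 12 mm or lifted (distance of any of brush_jar, lidded_jar, glue_gun, ruler from where it was at the start of the episode above 0.012 m).
It fails at once if a jar is tipped (angle between any of brush_jar, lidded_jar's own z axis and vertical above 0.2 rad).
It also fails if it takes over 35 s, if anything falls off the work surface, if the arm or the gripper's body presses on something with over 40 N, if the wrist force passes 120 N, or if a joint passes its speed limit or range.

### The arm

A 6-joint arm with a two-finger parallel gripper is mounted at the origin on the work surface. World frame = base frame: x ahead of the robot, y to its left, z up, the work surface at z = 0. Lengths are in m, angles in rad, forces in N, time in s.
With the tool pointing down it reaches from about 0.375 to 0.975 m from the base axis. Payload 3.8 kg.
Tool frame: the origin (TCP) lies between the finger pads, 19 mm behind the fingertips; this is the grasp point; z points along the fingers, y is the line along which they close (so a half turn about z gives the same grasp; the last joint's range is limited). The gripper opens to 88 mm and grips with 3 to 60 N. Pads are 18 mm wide; open, the fingers measure 123 mm over their backs; the gripper's body (75 mm by 187 mm) begins 45 mm behind the grasp point.
Start: joints at [-1.233, 0.264, 1.604, -0, 1.274, -0.037], TCP at [0.247, -0.628, 0.257] pointing down, gripper open.
Joint ranges: [-2.63, 2.63], [-0.94, 2.18], [0.31, 2.57], [-1.31, 4.45], [0, 2.66], [-2.55, 2.55]. Speed limits (rad/s): [2.57, 2.57, 3.14, 3.14, 3.14, 3.14].

### API

Orientations are given as a unit quaternion [x, y, z, w].
In Python, from workcell import arm gives the robot as it stands.
- The arm moves only by the tool send_rows, never from a script. Its argument "commands" is a list of rows, each a list of 7 numbers: the turn, a rotation vector about the tool's x, y, z in units of 10 degrees (1.0 is 10 degrees), then the shift along the tool's x, y, z in units of 3 cm (1.0 is 3 cm), then the opening, from 0 (shut) to 1 (fully open). A call has 1 to 12 rows; each row shifts and turns the commanded pose from where the row before left it, along the tool's axes as they then stand; what a row does not reach is not made up. A row lasts 1/8 s, in which the tool goes at most 62.5 mm and 10.7 degrees, less where a joint would pass 70% of its speed; a pose out of reach is approached as far as the arm can. A call with a number of a shift or a turn outside -1 to 1 is refused whole. A call with a gripper value outside its range is refused whole. The fingers move at their own pace and stop on an object; "force" is the grip in N (left out, the last holds). Time passes only in rows, so rows that do not move let the fingers close. It gives the time, the measured TCP pose, the force, the opening and the grip force at its end, in the units of the state.
- arm.get_obs(): the state, without advancing time (a new reading comes with each control period).
- arm.capture(name): name is "side" or "top"; returns the picture (384x512x3 uint8, blue, green, red); there is no depth.
- arm.camera_params(name): a dict with "K" (3x3 intrinsics, pixels), "R" (3x3) and "t" (3): a world point X has camera coordinates R X + t. Camera axes: x right, y down, z forward; pixel columns grow to the right and rows downward; lengths in m; the calibration is good to about 2 mm. A picture is of the moment at which its call begins. camera_params takes no time and is no camera call.
- arm.close_job(): hands the job in; it is judged then, once.
The state is a dict: "time_s": time; "qpos": joint angles; "dq": joint speeds; "joint_torque": joint torques, N m; "ee_pos": TCP position; "tool_rot": TCP orientation; "contact_force": force on the tool from outside, world axes, zero at the start; "wrist_torque": the same for the moment, N m; "width": opening from 0.0 (shut) to 1.0 (fully open); "grasp_force": force on a finger pad.
Only numpy, scipy, OpenCV 4.12 (cv2) and the standard library are available. Lean on these libraries where they do the work, as an engineer would, in place of code of your own. Each camera call takes 0.05 s, during which the arm holds its last target. There are 200 camera calls.

## Working session

There is one attempt and no reset: what is moved stays moved. The work goes in short steps, Python scripts to look and compute and a tool call to move; the robot and the scene stay as the last step left them, time stands still between calls to the robot, and variables do not carry over. Pictures are saved under pics/ and viewed, at most 10 in all, crops included, and the job is handed in when it is done.

Besides the shell and the picture viewer there is one more tool, called in YAML: its name, and indented under it one key for each argument. send_rows: Moves the arm, as the interface text tells. Its arguments: {"type":"object","properties":{"commands":{"type":"array","items":{"type":"array","items":{"type":"number"}}},"force":{"type":"number"}},"required":["commands"]}

```bash
mkdir -p pics; python3 - <<'E'
from workcell import arm
import cv2
for n in("top","side"):
    cv2.imwrite(f"pics/{n}0.png",arm.capture(n)); p=arm.camera_params(n); print(n,p)
o=arm.get_obs(); print(o)
E
```

```text
top {'K': array([[361.51874848,   0.        , 252.74939773],
       [  0.        , 361.51874848, 193.06000404],
       [  0.        ,   0.        ,   1.        ]]), 'R': array([[ 0.02551303, -0.99965682,  0.00594343],
       [-0.99327243, -0.02602098, -0.1128397 ],
       [ 0.11295563, -0.00302456, -0.99359543]]), 't': array([0.00554686, 0.60859228, 0.77394801])}
side {'K': array([[459.28695725,   0.        , 247.78443421],
       [  0.        , 459.28695725, 184.29315055],
       [  0.        ,   0.        ,   1.        ]]), 'R': array([[-0.99325719, -0.11552502, -0.00970157],
       [-0.07651891,  0.71615055, -0.6937386 ],
       [ 0.08709195, -0.6883185 , -0.72016154]]), 't': array([0.6280797 , 0.09286636, 0.97759445])}
{'time_s': 0.1, 'qpos': array([-1.23291725e+00,  2.64653903e-01,  1.60520895e+00, -2.76221018e-05,
        1.27367900e+00, -3.69148858e-02]), 'dq': array([-0.00073375, -0.00137853, -0.00243283,  0.00023517, -0.00158457,
       -0.00137229]), 'joint_torque': array([-2.07003200e-04, -5.03619146e+01, -3.58071864e+01,  7.30162323e-02,
        2.34095030e-02, -6.23387541e-05]), 'ee_pos': array([ 0.24689125, -0.627598  ,  0.25624395]), 'tool_rot': array([ 9.82491289e-01,  1.86305979e-01, -1.59160015e-04, -9.61608685e-04]), 'contact_force': array([0.12165136, 0.49308867, 0.08324269]), 'wrist_torque': array([ 0.02346114, -0.04046455, -0.04181499]), 'grasp_force': 0.0, 'width': 0.9975431704823022}
```

View pics/top0.png

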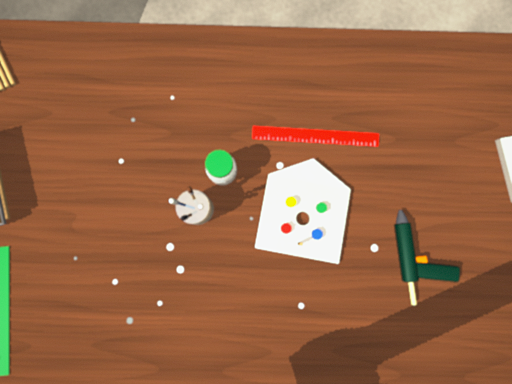

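View pics/side0.png

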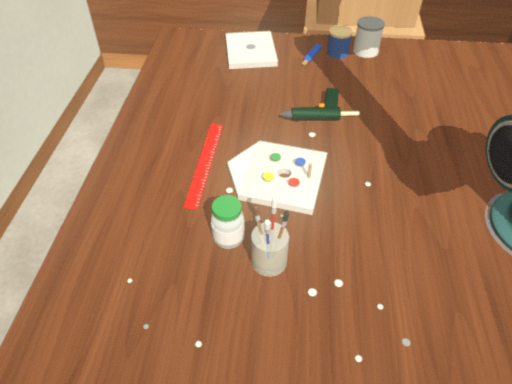

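The top view shows red at about (286,228), blue (317,234), yellow (291,202), green (321,208), the hole at (303,218) and the perch between red and blue. The brush jar is near (193,207). In the side view red is at (294,182), with the perch beside it at (309,170).

```bash
cat > h.py <<'E'
from workcell import arm
import cv2, numpy as np
P={n:arm.camera_params(n) for n in("top","side")}
def ray(n,uv):
    p=P[n]; d=p["R"].T@np.linalg.inv(p["K"])@[*uv,1.]; return -p["R"].T@p["t"],d/np.linalg.norm(d)
def plane(n,uv,z):
    c,d=ray(n,uv); return c+d*(z-c[2])/d[2]
def two(a,b):
    (c1,d1),(c2,d2)=ray("top",a),ray("side",b)
    s=np.linalg.lstsq(np.c_[d1,-d2],c2-c1,rcond=None)[0]
    p,q=c1+s[0]*d1,c2+s[1]*d2; return (p+q)/2,np.linalg.norm(p-q)
E
python3 - <<'E'
from h import *
H={"red":((0,6),(174,180)),"yellow":((25,33),)*1,"green":((50,75),),"blue":((105,125),)}
box={"top":(255,160,355,262),"side":(225,140,330,212)}
C={}
for n in box:
    im=cv2.imread(f"pics/{n}0.png"); x0,y0,x1,y1=box[n]
    hsv=cv2.cvtColor(im,cv2.COLOR_BGR2HSV)[y0:y1,x0:x1]
    for k,rs in H.items():
        m=sum(cv2.inRange(hsv,(a,170,110),(b,255,255)) for a,b in rs)
        _,_,st,ce=cv2.connectedComponentsWithStats(m)
        i=1+st[1:,4].argmax(); C[n,k]=ce[i]+[x0,y0]; print(n,k,C[n,k].round(1),st[i])
T={}
for k in H:
    p,e=two(C["top",k],C["side",k]); T[k]=plane("top",C["top",k],.031)
    print(k,p.round(4),"gap",round(e,4),"top-plane",T[k].round(4),"side-plane",plane("side",C["side",k],.031).round(4))
for a,b in(("red","blue"),("red","yellow"),("yellow","green"),("green","blue"),("red","green")): print(a,b,np.linalg.norm(T[a]-T[b]).round(4))
print("jar",plane("top",(203,207),.085),"lid",plane("top",(219,162),.1), "hole",plane("top",(303,218),.018))
for n,b,(s) in(("top",(255,215,345,262),7),("side",(270,155,330,200),7)):
    im=cv2.imread(f"pics/{n}0.png")[b[1]:b[3],b[0]:b[2]]
    globals()[n]=cv2.resize(im,(0,0),fx=s,fy=s,interpolation=cv2.INTER_NEAREST)
top=top[:,:630];side=cv2.copyMakeBorder(side,0,0,0,630-side.shape[1],0)[:260]
cv2.imwrite("pics/crop.png",np.vstack([top,side]))
E
```

```text
top red [286.  227.9] [27 64  9  9 67]
top yellow [290.5 201.4] [31 37 10 10 74]
top green [321.2 207.3] [62 43  9  9 62]
top blue [316.8 233.8] [58 70  9  9 66]Traceback (most recent call last):
  File "<stdin>", line 11, in <module>
ValueError: attempt to get argmax of an empty sequence
```

```bash
python3 - <<'E'
from h import *
H={"red":((0,8),(170,180)),"yellow":((22,35),),"green":((50,75),),"blue":((105,128),)}
box={"top":(255,160,355,262),"side":(240,148,322,200)}
C={}
for n in box:
    im=cv2.imread(f"pics/{n}0.png"); x0,y0,x1,y1=box[n]
    if n=="side": print(cv2.cvtColor(im,cv2.COLOR_BGR2HSV)[182,290:298].tolist())
    hsv=cv2.cvtColor(im,cv2.COLOR_BGR2HSV)[y0:y1,x0:x1]
    for k,rs in H.items():
        m=np.zeros(hsv.shape[:2],np.uint8)
        for a,b in rs: m|=cv2.inRange(hsv,(a,150,90),(b,255,255))
        _,_,st,ce=cv2.connectedComponentsWithStats(m)
        i=1+st[1:,4].argmax(); C[n,k]=ce[i]+[x0,y0]; print(n,k,C[n,k].round(1),st[i])
T={}
for k in H:
    p,e=two(C["top",k],C["side",k]); T[k]=plane("top",C["top",k],.031)
    print(k,p.round(4),"gap",round(e,4),"top-plane",T[k].round(4),"side-plane",plane("side",C["side",k],.031).round(4))
for a,b in(("red","blue"),("red","yellow"),("yellow","green"),("green","blue"),("red","green")): print(a,b,np.linalg.norm(T[a]-T[b]).round(4))
print("jar",plane("top",(197,207),.085),"lid",plane("top",(219,162),.1), "hole",plane("top",(303,218),.018))
E
```

```text
top red [285.8 227.9] [26 64 10  9 70]
top yellow [290.5 201.4] [31 37 10 10 81]
top green [321.1 207.2] [62 43  9  9 65]
top blue [316.7 233.7] [57 69 10 10 72]
[[4, 156, 255], [4, 157, 255], [4, 157, 255], [4, 152, 255], [4, 156, 255], [4, 154, 255], [4, 155, 255], [4, 155, 255]]
side red [293.7 181.8] [50 31  9  7 49]Traceback (most recent call last):
  File "<stdin>", line 13, in <module>
ValueError: attempt to get argmax of an empty sequence
```

```bash
python3 - <<'E'
from h import *
H={"red":((0,8),(170,180)),"yellow":((22,35),),"green":((50,85),),"blue":((105,128),)}
box={"top":(255,160,355,262),"side":(258,150,312,192)}
C={}
for n in box:
    im=cv2.imread(f"pics/{n}0.png"); x0,y0,x1,y1=box[n]
    hsv=cv2.cvtColor(im,cv2.COLOR_BGR2HSV)[y0:y1,x0:x1]
    for k,rs in H.items():
        m=np.zeros(hsv.shape[:2],np.uint8)
        for a,b in rs: m|=cv2.inRange(hsv,(a,100,90),(b,255,255))
        _,_,st,ce=cv2.connectedComponentsWithStats(m)
        i=1+st[1:,4].argmax(); C[n,k]=ce[i]+[x0,y0]; print(n,k,C[n,k].round(1),st[i])
T={}
for k in H:
    p,e=two(C["top",k],C["side",k]); T[k]=plane("top",C["top",k],.031)
    print(k,p.round(4),"gap",round(e,4),"top-plane",T[k].round(4),"side-plane",plane("side",C["side",k],.031).round(4))
for a,b in(("red","blue"),("red","yellow"),("yellow","green"),("green","blue"),("red","green")): print(a,b,np.linalg.norm(T[a]-T[b]).round(4))
print("jar",plane("top",(197,207),.085),"lid",plane("top",(219,162),.1), "hole",plane("top",(303,218),.018))
t=T["red"]; o=arm.get_obs(); from scipy.spatial.transform import Rotation as Ro
R=Ro.from_quat(o["tool_rot"]).as_matrix(); print(R.round(3)); print("tool delta/30mm",(R.T@(t-o["ee_pos"])/.03).round(2))
E
```

```text
top red [285.9 227.7] [26 63 11 10 89]
top yellow [290.6 201.4] [31 37 11 10 89]
top green [321.3 207.3] [61 43 11 10 83]
top blue [316.7 233.7] [57 69 11 10 85]
side red [293.7 181.7] [31 28 11  9 72]
side yellow [267.9 176.4] [ 5 23 11  8 71]
side green [275.  156.4] [14  4  7  6 30]
side blue [300.  161.1] [38  8  9  7 47]
red [ 0.5334 -0.0548  0.027 ] gap 0.0004 top-plane [ 0.5331 -0.0544  0.031 ] side-plane [ 0.5336 -0.051   0.031 ]
yellow [ 0.5926 -0.0643  0.0281] gap 0.0008 top-plane [ 0.5919 -0.064   0.031 ] side-plane [ 0.5929 -0.0615  0.031 ]
green [ 0.5814 -0.1334  0.0282] gap 0.0011 top-plane [ 0.5806 -0.1328  0.031 ] side-plane [ 0.5818 -0.1304  0.031 ]
blue [ 0.5217 -0.1236  0.0278] gap 0.0003 top-plane [ 0.5215 -0.123   0.031 ] side-plane [ 0.522  -0.1202  0.031 ]
red blue 0.0696
red yellow 0.0596
yellow green 0.0698
green blue 0.0599
red green 0.0917
jar [0.5702222  0.13684169 0.085     ] lid [0.66372672 0.09305534 0.1       ] hole [ 0.5562382  -0.09405171  0.018     ]
[[ 0.931  0.366 -0.001]
 [ 0.366 -0.931  0.002]
 [ 0.    -0.002 -1.   ]]
tool delta/30mm [ 15.87 -14.27   7.54]
```

Spacings come out at 60 and 70 mm, which matches the board. Red is at about (0.5335, -0.053). I'll travel high first, closing the fingers on the way.

send_rows:
  commands:
    - [0,0,0,0.4,-0.35,0,0]
    - [0,0,0,0.8,-0.7,0,0]
    - [0,0,0,0.9,-0.8,0,0]
    - [0,0,0,0.9,-0.8,0,0]
    - [0,0,0,0.9,-0.8,0,0]
    - [0,0,0,0.9,-0.8,0,0]
    - [0,0,0,0.9,-0.8,0,0]
    - [0,0,0,0.9,-0.8,0,0]
    - [0,0,0,0.9,-0.8,0,0]
    - [0,0,0,0.9,-0.8,0,0]
    - [0,0,0,0.9,-0.8,0,0]
    - [0,0,0,0.9,-0.8,0,0]
  force: 10

```text
time_s: 1.6
ee_pos: [0.4326, -0.2613, 0.2573]
tool_rot: [0.982, 0.186, 0.0, -0.0]
contact_force: [0.8, -0.2, -0.6]
width: 0.008
grasp_force: 0.0
```

send_rows:
  commands:
    - [0,0,0,0.9,-0.8,0,0]
    - [0,0,0,0.9,-0.8,0,0]
    - [0,0,0,0.9,-0.8,0,0]
    - [0,0,0,0.9,-0.8,0,0]
    - [0,0,0,0.5,-0.5,0,0]
    - [0,0,-0.5,0.3,-0.5,0,0]
    - [0,0,-0.9,0,0,0,0]
    - [0,0,-0.9,0,0,0,0]
    - [0,0,-0.9,0,0,0,0]
    - [0,0,-0.8,0,0,0,0]
    - [0,0,0,0,0,0,0]
    - [0,0,0,0,0,0,0]

```text
time_s: 3.1
ee_pos: [0.5088, -0.0975, 0.2573]
tool_rot: [0.86, 0.51, -0.0, -0.0]
contact_force: [-0.9, -1.0, -0.5]
width: 0.004
grasp_force: 0.0
```

```bash
cat >> h.py <<'E'
def go(t):
    from scipy.spatial.transform import Rotation as Ro
    o=arm.get_obs(); R=Ro.from_quat(o["tool_rot"]).as_matrix()
    print("t",o["time_s"],"ee",o["ee_pos"].round(4),"y",R[:,1].round(3),"z",R[:,2].round(4),"F",o["contact_force"].round(2),"w",o["width"],"q6",o["qpos"][5].round(2)); print("delta units",(R.T@(np.array(t)-o["ee_pos"])/.03).round(3))
E
python3 -c "
from h import *
go([.5335,-.053,.10])"
```

```text
t 3.1 ee [ 0.5088 -0.0975  0.2573] y [ 0.878 -0.479 -0.   ] z [-2.e-04  2.e-04 -1.e+00] F [-0.89 -0.99 -0.49] w 0.0040159219520079096 q6 0.26
delta units [1.694 0.013 5.244]
```

send_rows:
  commands:
    - [0,0,0,0.7,0,0,0]
    - [0,0,0,0.7,0,0,0]
    - [0,0,0,0.3,0,0.4,0]
    - [0,0,0,0,0,0.9,0]
    - [0,0,0,0,0,0.9,0]
    - [0,0,0,0,0,0.9,0]
    - [0,0,0,0,0,0.9,0]
    - [0,0,0,0,0,0.8,0]
    - [0,0,0,0,0,0.4,0]
    - [0,0,0,0,0,0,0]
    - [0,0,0,0,0,0,0]

```text
time_s: 4.47
ee_pos: [0.5342, -0.0532, 0.1023]
tool_rot: [0.86, 0.511, 0.001, 0.0]
contact_force: [0.4, 0.4, -0.5]
width: 0.005
grasp_force: 0.0
```

```bash
python3 -c "
from h import *
go([.5335,-.053,.055])
a,b=arm.capture('top')[140:270,230:380],arm.capture('side')[100:230,220:370]
cv2.imwrite('pics/mid.png',cv2.resize(np.hstack([a,b]),(0,0),fx=2.6,fy=2.6,interpolation=cv2.INTER_CUBIC))"
```

```text
t 4.475 ee [ 0.5342 -0.0532  0.1023] y [ 0.878 -0.478  0.001] z [ 1.5e-03 -2.0e-04 -1.0e+00] F [ 0.42  0.37 -0.49] w 0.004762655869358409 q6 0.35
delta units [-0.006 -0.028  1.575]
```

View pics/mid.png

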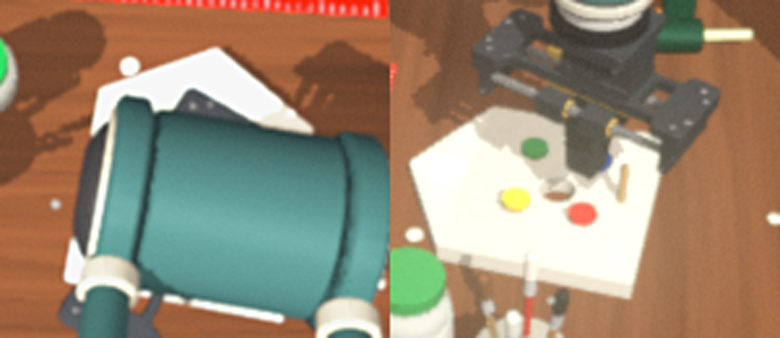

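The side view shows the shut fingertips at about (296,168), matching the projected position above red. The neighbours and the perch are clear, so I'll go down to just above the plug.

send_rows:
  commands:
    - [0,0,0,0,-0.02,0.5,0]
    - [0,0,0,0,0,0.5,0]
    - [0,0,0,0,0,0.3,0]
    - [0,0,0,0,0,0.15,0]
    - [0,0,0,0,0,0.05,0]
    - [0,0,0,0,0,0,0]
    - [0,0,0,0,0,0,0]

```text
time_s: 5.45
ee_pos: [0.5334, -0.0528, 0.0568]
tool_rot: [0.86, 0.511, 0.0, 0.0]
contact_force: [0.2, -0.1, 0.0]
width: 0.011
grasp_force: 0.0
```

```bash
python3 -c "
from h import *
go([.5335,-.053,.043])
cv2.imwrite('pics/low.png',cv2.resize(arm.capture('side')[140:210,240:340],(0,0),fx=6,fy=6,interpolation=cv2.INTER_CUBIC))"
```

```text
t 5.45 ee [ 0.5334 -0.0528  0.0568] y [ 0.879 -0.478  0.001] z [ 9.e-04 -1.e-04 -1.e+00] F [ 0.2  -0.09  0.01] w 0.011239007548410741 q6 0.35
delta units [-0.004  0.005  0.461]
```

View pics/low.png

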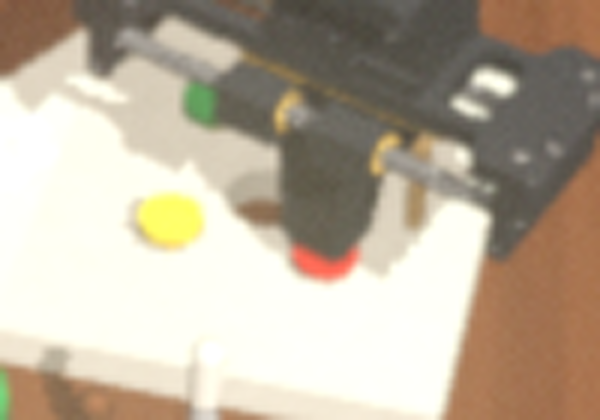

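The fingertips sit centred just above the red head, at about (294,181), and yellow and green are clear. I'll press slowly in 1 mm rows.

send_rows:
  commands:
    - [0,0,0,0,0,0.035,0]
    - [0,0,0,0,0,0.035,0]
    - [0,0,0,0,0,0.035,0]
    - [0,0,0,0,0,0.035,0]
    - [0,0,0,0,0,0.035,0]
    - [0,0,0,0,0,0.035,0]
    - [0,0,0,0,0,0.035,0]
    - [0,0,0,0,0,0.035,0]

```text
time_s: 6.5
ee_pos: [0.533, -0.0528, 0.0482]
tool_rot: [0.86, 0.511, -0.0, -0.0]
contact_force: [-2.5, -0.1, 4.4]
width: 0.005
grasp_force: 2.0
```

send_rows:
  commands:
    - [0,0,0,0,0,0.035,0]
    - [0,0,0,0,0,0.035,0]
    - [0,0,0,0,0,0.035,0]
    - [0,0,0,0,0,0.035,0]

```text
time_s: 7.0
ee_pos: [0.533, -0.0528, 0.0437]
tool_rot: [0.86, 0.511, -0.0, -0.0]
contact_force: [-1.4, -0.2, 3.5]
width: 0.005
grasp_force: 2.0
```

send_rows:
  commands:
    - [0,0,0,0,0,0.015,0]
    - [0,0,0,0,0,0.015,0]

```text
time_s: 7.25
ee_pos: [0.533, -0.0528, 0.0431]
tool_rot: [0.86, 0.511, -0.0, -0.0]
contact_force: [-3.6, 0.5, 8.5]
width: 0.006
grasp_force: 3.9
```

The force has risen to 8.5 N at TCP z 0.0431, so the plug has reached its stop. I'll nudge slightly further and hold for more than 3 s.

send_rows:
  commands:
    - [0,0,0,0,0,0.01,0]
    - [0,0,0,0,0,0,0]

```text
time_s: 7.5
ee_pos: [0.533, -0.0528, 0.0431]
tool_rot: [0.86, 0.511, -0.0, -0.0]
contact_force: [-2.6, 0.2, 7.2]
width: 0.005
grasp_force: 3.8
```

send_rows:
  commands:
    - [0,0,0,0,0,0,0]
    - [0,0,0,0,0,0,0]
    - [0,0,0,0,0,0,0]
    - [0,0,0,0,0,0,0]
    - [0,0,0,0,0,0,0]
    - [0,0,0,0,0,0,0]
    - [0,0,0,0,0,0,0]
    - [0,0,0,0,0,0,0]
    - [0,0,0,0,0,0,0]
    - [0,0,0,0,0,0,0]
    - [0,0,0,0,0,0,0]
    - [0,0,0,0,0,0,0]

```text
time_s: 9.0
ee_pos: [0.533, -0.0528, 0.0431]
tool_rot: [0.86, 0.511, -0.0, -0.0]
contact_force: [-3.3, 0.6, 7.7]
width: 0.006
grasp_force: 3.8
```

send_rows:
  commands:
    - [0,0,0,0,0,0,0]
    - [0,0,0,0,0,0,0]
    - [0,0,0,0,0,0,0]
    - [0,0,0,0,0,0,0]
    - [0,0,0,0,0,0,0]
    - [0,0,0,0,0,0,0]
    - [0,0,0,0,0,0,0]
    - [0,0,0,0,0,0,0]
    - [0,0,0,0,0,0,0]
    - [0,0,0,0,0,0,0]
    - [0,0,0,0,0,0,0]
    - [0,0,0,0,0,0,0]

```text
time_s: 10.5
ee_pos: [0.533, -0.0528, 0.0431]
tool_rot: [0.86, 0.511, -0.0, -0.0]
contact_force: [-4.0, 2.3, 7.4]
width: 0.007
grasp_force: 3.8
```

I held it for just over 3 s at about 7.5 N, above the roughly 4 N sliding friction, and it stayed at the 24 mm stop height. Drawing straight back up.

send_rows:
  commands:
    - [0,0,0,0,0,-0.1,0]
    - [0,0,0,0,0,-0.3,0]
    - [0,0,0,0,0,-0.7,0]
    - [0,0,0,0,0,-0.9,0]
    - [0,0,0,0,0,-0.9,0]
    - [0,0,0,0,0,-0.9,0]
    - [0,0,0,0,0,-0.9,0]
    - [0,0,0,0,0,-0.9,0]
    - [0,0,0,0,0,-0.6,0]
    - [0,0,0,0,0,-0.3,0]
    - [0,0,0,0,0,0,0]
    - [0,0,0,0,0,0,0]

```text
time_s: 12.0
ee_pos: [0.5323, -0.0527, 0.2364]
tool_rot: [0.86, 0.511, -0.001, -0.001]
contact_force: [0.6, -0.1, -0.4]
width: 0.006
grasp_force: 0.0
```

```bash
python3 -c "
from h import *
go([.5335,-.053,.024])
s=arm.capture('side'); cv2.imwrite('pics/end.png',cv2.resize(s[90:290,170:370],(0,0),fx=2.8,fy=2.8,interpolation=cv2.INTER_CUBIC))
hs=cv2.cvtColor(s,cv2.COLOR_BGR2HSV)[166:192,275:312]
m=cv2.inRange(hs,(0,100,90),(8,255,255))|cv2.inRange(hs,(170,100,90),(180,255,255))
_,_,st,ce=cv2.connectedComponentsWithStats(m);print(ce[1:]+[275,166],st[1:],P['side']['K'][0,0])
for z in(.024,.031):
  X=P['side']['K']@(P['side']['R']@[.5335,-.0535,z]+P['side']['t']);print(z,X[:2]/X[2])"
```

```text
t 12.0 ee [ 0.5323 -0.0527  0.2364] y [ 0.879 -0.478 -0.002] z [-2.e-03  3.e-04 -1.e+00] F [ 0.61 -0.12 -0.39] w 0.0064403611897491915 q6 0.35
delta units [0.015 0.052 7.079]
[[293.54285714 184.02857143]] [[14 14 10  9 70]] 459.28695724504587
0.024 [293.60962852 183.00794609]
0.031 [293.80203006 180.8541382 ]
```

View pics/end.png

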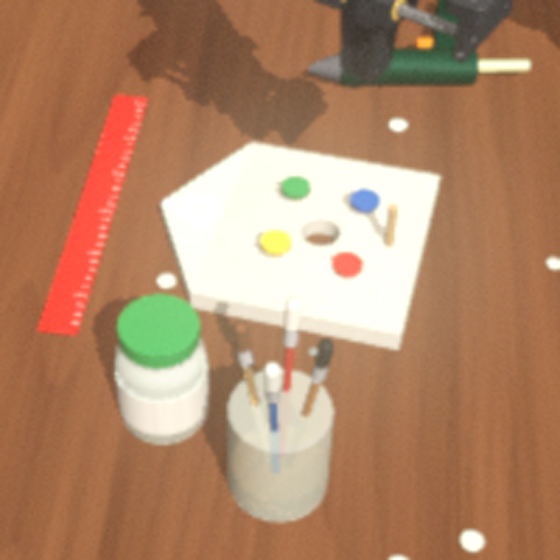

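The red head in the side view has dropped 2.3 px to row 184.0, which fits about 7 mm of travel to home. Everything else looks unmoved, and the hand is about 21 cm away.

```bash
python3 -c "
from workcell import arm
print(arm.close_job())"
```

```text
the job is handed in; nothing more can be done
None
```

The red plug was pressed home and held there just over 3 s at about 7.5 N, the hand was drawn back about 21 cm, nothing else looked moved, and the job is handed in (no verdict was returned).

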